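# Punch a bracket blank and free it from a seized clamp

### The job

In the small punching fixture, press the spring punch straight down until it snaps and stays down, while the bracket blank is still clamped. Then break the stiff T-shaped clamp knob loose and turn it anticlockwise all the way to its stop before moving the bracket. Finally draw the bracket out from under the punch arm and set it gently on its foot, upright flange up, in the empty low tray, without knocking over the oil can or the jar.

Things in the scene. Friction and masses are not known exactly. Their poses are not given: they have to be found in the camera images.
- fixture: Punching fixture fixed to the bench: grey plate 210 (x) x 190 (y) x 16 mm thick; origin at the centre of its underside, on the bench. The bracket lies in a shallow nest on it (fences 6 mm high at +x, +y and -y, open at the -x end; foot centre at x 0, y +30 mm). The clamp's vertical pivot is at x -58, y -45 mm; the punch axis at x +45, y +25 mm.
- guide_arm (a point): Centre of the fixed arm that guides the punch, 54 mm above the bench; axes as the fixture's. It spans fixture x +27 to +97, y +7 to +43 mm, 44 to 64 mm above the bench, and overhangs the +x end of the bracket's foot (the flange passes beside it): draw the bracket at least 45 mm along the fixture's -x before lifting it.
- bracket: Loose aluminium angle bracket blank, about 230 g. Flat foot 120 (x) x 60 (y) x 6 mm; along its +y edge an upright flange 120 long, 8 mm thick (y +22 to +30 mm), top 51 mm above the underside. Origin: centre of the foot's underside. Starts in the nest with its axes along the fixture's, its underside 16 mm above the bench.
- clamp (a joint): Angle in rad of the clamp: a black T knob fixed to a steel toe over the -x end of the bracket's foot, with a lip turned down in front of it. 0 = clamped; grows anticlockwise from above to a stop at 2.2. Seized: a hidden catch holds with about 0.65 N m and springs back if let go before 0.4 rad; past that it turns freely (0.04 N m) and stays where left. A light grip slips.
- knob_grip (a point): Centre of the T knob's bar, on the pivot axis, 71 mm above the bench; turns with the clamp. The bar is 110 mm long along this point's y axis (parallel to the toe), 16 mm thick along x, from 58 to 84 mm above the bench; the toe below it reaches 34 mm above the bench.
- punch (a joint): Travel of the punch in m: 0 = up, grows downwards, 0.014 = fully down with its tip just above the foot. Resists with about 10 N at first, gives way suddenly within 3 to 8 mm, and then stays down.
- punch_top (a point): Centre of the top face of the punch's round steel head (28 mm diameter, flat face 20 mm), 102 mm above the bench when up, 88 mm when down.
- tray: Empty grey tray fixed to the bench, 190 (x) x 170 (y) x 28 mm high, walls and floor 4 to 5 mm thick; origin at the centre of its underside on the bench.
- oil_can: Steel oil can, 72 mm across, 165 mm high with its bent spout, standing on the bench near the far edge; leave it standing.
- jar: Glass jar, 68 mm across, 95 mm high, standing on the bench near the far edge; leave it standing.
Things that resemble listed ones, but are neither listed nor needed, are in the scene too. What is shaped like the bracket but red is not meant.

How it is judged:
On the way, in this order (a step that is already met when the one before it is completed fails the run):
1. the punch is pressed through its snap while the bracket is clamped in its nest (value of joint punch above 0.011 m and value of joint clamp below 0.2 rad and distance of bracket from where it was at the start of the episode below 0.012 m), for 0.1 s.
2. the clamp knob is broken loose and turned to its stop, the bracket still in its nest (value of joint clamp above 1.95 rad and distance of bracket from where it was at the start of the episode below 0.012 m), for 0.1 s.
At the end, for the whole second after the job is handed in: The punch is down (over 11 mm), the clamp is swung back to its stop (over 1.9 rad), and the bracket rests, released and still, flat on its foot on the tray's floor (within 0.1 rad of level, its origin under 9 mm above the tray's underside and within 70 mm of the tray's centre) (value of joint punch above 0.011 m and value of joint clamp above 1.9 rad and z of bracket in the frame of tray below 0.009 m and horizontal distance between bracket and tray below 0.07 m and angle between bracket's own z axis and vertical below 0.1 rad and linear speed of bracket below 0.02 m/s and contact force between bracket and the fingers below 0.1 N); the robot touches nothing.
It fails at once if the bracket is dropped (falls freely, out of the fingers, at over 0.5 m/s: more than about 12 mm) (linear speed of bracket above 0.5 m/s and contact force between bracket and the fingers below 0.1 N).
It fails at once if the oil can or the jar is knocked over (angle between any of oil_can, jar's own z axis and vertical above 0.5 rad).
It also fails if it takes over 67 s, if anything falls off the work surface, if the arm or the gripper's body presses on something with over 40 N, if the wrist force passes 120 N, or if a joint passes its speed limit or range.

### The arm

A 6-joint arm with a two-finger parallel gripper is mounted at the origin on the work surface. World frame = base frame: x ahead of the robot, y to its left, z up, the work surface at z = 0. Lengths are in m, angles in rad, forces in N, time in s.
With the tool pointing down it reaches from about 0.225 to 0.875 m from the base axis. Payload 3.4 kg.
Tool frame: the origin (TCP) lies between the finger pads; the fingertips stand 17 mm ahead of it and the grasp point (between the pads) lies 2 mm behind it; y points along the fingers, z is the direction in which the jaws open and shut, and the axes are right-handed (so a half turn about y gives the same grasp; the last joint's range is limited). The gripper opens to 85 mm and grips with 20 to 120 N. Pads are 22 mm wide; open, the fingers measure 114 mm over their backs; the gripper's body (76 mm by 85 mm) begins 54 mm behind the grasp point. The pads swing forward as they close: fully open they stand 13 mm farther back than shut.
Start: joints at [-1.369, 0.276, 1.505, -0, 1.361, -0.121], TCP at [0.182, -0.545, 0.248] pointing down, gripper open.
Joint ranges: [-2.89, 2.89], [-0.75, 2.08], [0.22, 2.7], [-1.18, 4.32], [0.11, 2.71], [-2.7, 2.7]. Speed limits (rad/s): [2.57, 2.57, 3.14, 3.14, 3.14, 3.14].

### API

Orientations are given as a unit quaternion [w, x, y, z].
In Python, from rig import manip, get_image, camera_model, sign_off, spot_in, silhouettes, spot_point gives the robot as it stands.
- The arm moves only by the tool jog_arm, never from a script. Its argument "targets" is a list of rows, each a list of 3 entries, a list of its own where there are three numbers: the finger opening in m, from 0 to 0.0854, then the shift along the world's x, y, z in m, then the turn about the world's z in rad. In form: [[claw, [x, y, z], spin], ...]. A call has 1 to 10 rows; each row shifts and turns the commanded pose from where the row before left it; what a row does not reach is not made up. A row lasts 1/8 s, in which the tool goes at most 62.5 mm and 10.7 degrees, less where a joint would pass 70% of its speed; a pose out of reach is approached as far as the arm can. A call with a gripper value outside its range is refused whole. The fingers move at their own pace and stop on an object; "force" is the grip in N (left out, the last holds). Time passes only in rows, so rows that do not move let the fingers close. It gives the time, the measured TCP pose, the force and the opening at its end, in the units of the state.
- manip.get_state(): the state, without advancing time (a new reading comes with each control period).
- get_image(name): name is "scene" or "top" or "wrist"; returns (picture, depth): 400x640x3 uint8, red, green, blue; 400x640 float32, m along the optical axis (not along the pixel's ray), 0 where there is no reading.
- camera_model(name): a dict with "mtx" (3x3 intrinsics, pixels), "world_from_camera" (4x4, takes a point from camera to world coordinates). Camera axes: x right, y up, looking along -z (the intrinsics and any distortion apply to the point x, -y, -z); pixel columns grow to the right and rows downward; lengths in m; the calibration is good to about 2 mm. A picture is of the moment at which its call begins: read the wrist's pose just before it. camera_model takes no time and is no camera call; for the wrist camera it gives the pose at the moment of the call.
- sign_off(): hands the job in, once; it reports no verdict.
Trained networks look in the newest picture that a camera, given by its name, has taken for a name from the list of things; names that differ only in an ending like _2 or _b are one class to them, and where a whole thing is asked for, a point or a joint stands for the part that bears it (a point fixed in the world has none). Each returns a list of dicts, best first, with "score" (0 to 1); they miss things now and then, are a little off and sometimes report something else, mostly with a low value. They report only what shows in the picture. A call takes as long as a camera call. They do not tell look-alikes from the thing itself.
- spot_in(name, camera): "position" ([column, row] in pixels, amid what is visible of it).
- silhouettes(name, camera): "mask" (400x640 bool, what is visible of it) and "position" ([column, row] in pixels, amid what is visible of it).
- spot_point(name, camera): "position" ([column, row] in pixels: a listed point, or the origin of a listed thing).
The state is a dict: "clock": time; "qpos": joint angles; "qd": joint speeds; "effort": joint torques, N m; "position": TCP position; "ee_rot": TCP orientation; "contact_force": force on the tool from outside, world axes, zero at the start; "moment": the same for the moment, N m; "width": finger opening in m.
Only numpy, scipy, OpenCV 4.12 (cv2) and the standard library are available. Lean on these libraries where they do the work, as an engineer would, in place of code of your own. Each camera call takes 0.05 s, during which the arm holds its last target.

## Working session

There is one attempt and no reset: what is moved stays moved. The work goes in short steps, Python scripts to look and compute and a tool call to move; the robot and the scene stay as the last step left them, time stands still between calls to the robot, and variables do not carry over. Pictures are saved under pics/ and viewed, and the job is handed in when it is done.

Besides the shell and the picture viewer there is one more tool, called after ">>>" in YAML: its name, and indented under it one key for each argument. jog_arm: Moves the arm, as the interface text tells. Its arguments: {"type":"object","properties":{"targets":{"type":"array","items":{"type":"array"}},"force":{"type":"number"}},"required":["targets"]}

```bash
mkdir -p pics; ls; python3 - <<'E'
from rig import *
import cv2,numpy as np
print(manip.get_state())
for n in ["scene","top","wrist"]:
    im,d=get_image(n); cv2.imwrite(f"pics/{n}0.png",im[:,:,::-1]); np.save(f"pics/{n}0d.npy",d)
    print(n,camera_model(n))
    for t in ["fixture","guide_arm","bracket","knob_grip","punch_top","tray","oil_can","jar"]:
        print(t,[(np.round(r["position"]),round(r["score"],2)) for r in spot_point(t,n)][:4])
E
```

```text
pics
{'clock': 0.0, 'qpos': array([-1.36895141e+00,  2.76595740e-01,  1.50612694e+00, -3.67578090e-05,
        1.36072745e+00, -1.20970891e-01]), 'qd': array([ 0.00072884, -0.00016632,  0.00070852,  0.00105142, -0.00180648,
        0.00310936]), 'effort': array([-4.17720112e-04, -4.16777337e+01, -2.45804483e+01, -5.05771425e-05,
        1.08003381e-02,  3.64066341e-05]), 'position': array([ 0.18230867, -0.54480031,  0.24744174]), 'ee_rot': array([ 0.11360109, -0.11367958,  0.69857074, -0.6972594 ]), 'contact_force': array([-0.60035873,  0.39006471, -0.08549061]), 'moment': array([-0.06216095, -0.01509   ,  0.00354519]), 'width': 0.08531101995335576}
scene {'mtx': array([[430.0673631 ,   0.        , 319.12756777],
       [  0.        , 430.0673631 , 202.00607346],
       [  0.        ,   0.        ,   1.        ]]), 'world_from_camera': array([[ 0.54165901, -0.557901  ,  0.62877022,  1.21841582],
       [ 0.84035766,  0.34149652, -0.42092651, -0.65136818],
       [ 0.02011247,  0.75639051,  0.65381105,  0.80136779],
       [ 0.        ,  0.        ,  0.        ,  1.        ]])}
fixtur
[... 1150 characters left out ...]
[264., 131.]), 0.85)]
jar [(array([222., 129.]), 0.7)]
wrist {'mtx': array([[336.53293096,   0.        , 325.33547794],
       [  0.        , 336.53293096, 191.29887871],
       [  0.        ,   0.        ,   1.        ]]), 'world_from_camera': array([[ 3.17559951e-01,  9.15196729e-01,  2.48134286e-01,
         2.45501756e-01],
       [-9.48237867e-01,  3.06276221e-01,  8.39036603e-02,
        -5.25021997e-01],
       [ 7.90724150e-04, -2.61934768e-01,  9.65085256e-01,
         3.75578931e-01],
       [ 0.00000000e+00,  0.00000000e+00,  0.00000000e+00,
         1.00000000e+00]])}
fixture []
guide_arm []
bracket [(array([440.,   4.]), 0.64)]
knob_grip []
punch_top []
tray []
oil_can []
jar []
```

View pics/scene0.png

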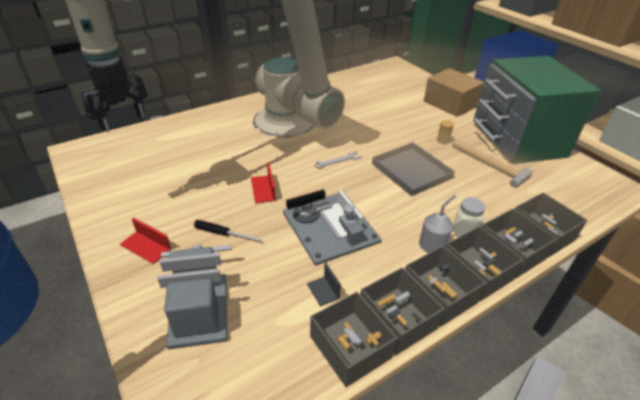

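View pics/top0.png

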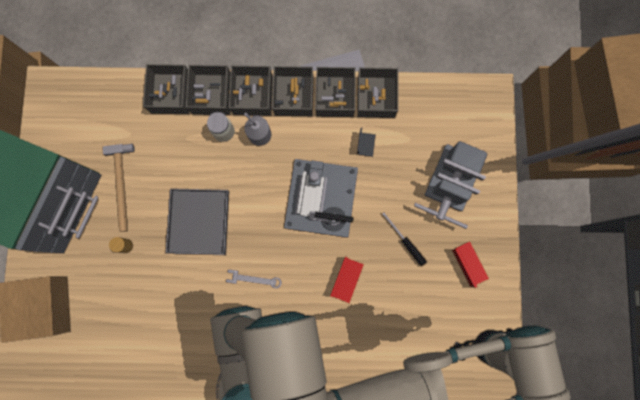

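```bash
python3 - <<'E'
import cv2
a=cv2.imread("pics/top0.png")[130:280,150:420]; b=cv2.imread("pics/scene0.png")[150:290,230:490]
cv2.imwrite("pics/c_top.png",cv2.resize(a,(780,433),interpolation=2)); cv2.imwrite("pics/c_scene.png",cv2.resize(b,(780,420),interpolation=2))
E
```

```text
(no output)
```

View pics/c_top.png

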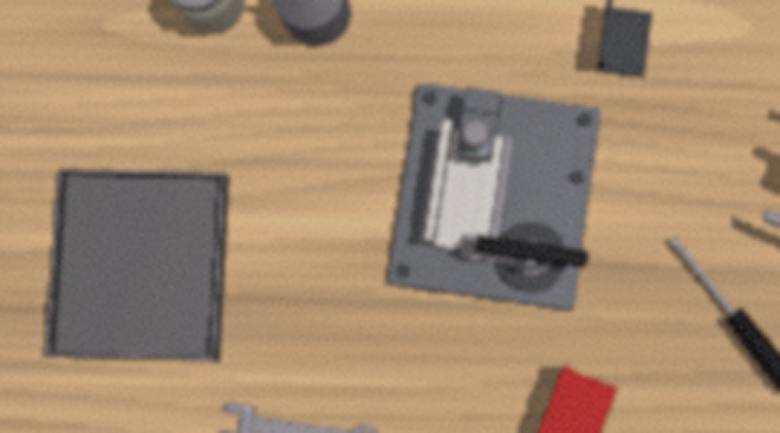

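View pics/c_scene.png

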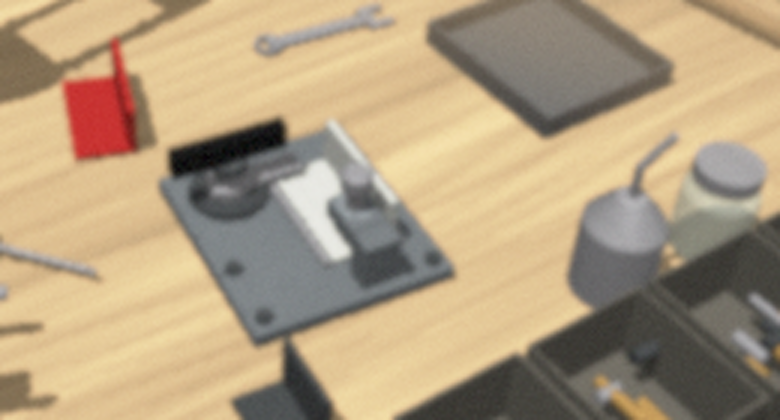

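Candidates for the bracket are the red angles at top (347,278) and (469,263), the dark small angle at top (366,143), and the silver one in the fixture at top (310,198). The description and the crop both pick the silver one. Next I'll measure poses.

```bash
cat > h.py <<'E'
import numpy as np,cv2
from rig import *
def ray(n,px,z,cm=None):
    cm=cm or camera_model(n);K=cm["mtx"];T=cm["world_from_camera"]
    u=np.array([(px[0]-K[0,2])/K[0,0],-(px[1]-K[1,2])/K[1,1],-1.]);d=T[:3,:3]@u
    return T[:3,3]+d*(z-T[2,3])/d[2]
def proj(n,P,cm=None):
    cm=cm or camera_model(n);K=cm["mtx"];T=cm["world_from_camera"]
    p=T[:3,:3].T@(np.asarray(P)-T[:3,3]);return np.array([K[0,0]*p[0]/-p[2]+K[0,2],-K[1,1]*p[1]/-p[2]+K[1,2]])
def cloud(n,d,cm=None):
    cm=cm or camera_model(n);K=cm["mtx"];T=cm["world_from_camera"]
    v,u=np.mgrid[:400,:640];X=np.stack([(u-K[0,2])/K[0,0]*d,-(v-K[1,2])/K[1,1]*d,-d],-1)
    return X@T[:3,:3].T+T[:3,3]
E
python3 - <<'E'
from h import *
for n in ["top","scene"]:
    d=np.load(f"pics/{n}0d.npy");C=cloud(n,d)
    get_image(n)
    for t,z in [("fixture",.016),("tray",.028),("clamp",.08),("bracket",.03)]:
        for r in silhouettes(t,n)[:3]:
            m=r["mask"]; ys,xs=np.where(m)
            P=C[m]; ok=d[m]>0
            pts=np.array([ray(n,(x,y),z)[:2] for x,y in zip(xs,ys)],np.float32)
            R=cv2.minAreaRect(pts*1000); print(n,t,round(r["score"],2),"rect@z",np.round(R[0]),np.round(R[1]),round(R[2],1),"cloud med",np.round(np.median(P[ok],0),3))
    for t,z in [("fixture",0),("guide_arm",.054),("bracket",.016),("knob_grip",.071),("punch_top",.102),("tray",0)]:
        for r in spot_point(t,n)[:3]: print(n,t,round(r["score"],2),np.round(ray(n,r["position"],z),4))
E
```

```text
Traceback (most recent call last):
  File "h.py", line 4, in ray
    cm=cm or camera_model(n);K=cm["mtx"];T=cm["world_from_camera"]
             ~~~~~~~~~~~~^^^
ValueError: time passes only in moves, steps and waits
```

```bash
python3 - <<'E'
from h import *
for n in ["top","scene"]:
    cm=camera_model(n)
    d=np.load(f"pics/{n}0d.npy");C=cloud(n,d,cm)
    get_image(n)
    for t,z in [("fixture",.016),("tray",.028),("bracket",.03)]:
        for r in silhouettes(t,n)[:3]:
            m=r["mask"]; ys,xs=np.where(m)
            P=C[m]; ok=d[m]>0
            pts=np.array([ray(n,(x,y),z,cm)[:2] for x,y in zip(xs,ys)],np.float32)
            R=cv2.minAreaRect(pts*1000); print(n,t,round(r["score"],2),"rect@z",np.round(R[0]),np.round(R[1]),round(R[2],1),"cloud med",np.round(np.median(P[ok],0),3))
    for t,z in [("fixture",0),("guide_arm",.054),("bracket",.016),("knob_grip",.071),("punch_top",.102),("tray",0)]:
        for r in spot_point(t,n)[:3]: print(n,t,round(r["score"],2),np.round(ray(n,r["position"],z,cm),4))
print(manip.get_state()["clock"])
E
```

```text
top tray 0.72 rect@z [472. 186.] [189. 177.] 1.0 cloud med [0.473 0.192 0.005]
top bracket 0.7 rect@z [ 554. -139.] [ 63. 124.] 82.2 cloud med [ 0.548 -0.132  0.023]
top bracket 0.66 rect@z [ 314. -249.] [ 61. 119.] 69.9 cloud med [ 0.315 -0.25   0.007]
top bracket 0.63 rect@z [ 365. -597.] [122.  62.] 27.1 cloud med [ 0.365 -0.6    0.008]
top fixture 0.71 [ 0.5485 -0.1718  0.    ]
top guide_arm 0.57 [ 0.6232 -0.1578  0.054 ]
top bracket 0.96 [ 0.3658 -0.6025  0.016 ]
top bracket 0.75 [ 0.548  -0.1444  0.016 ]
top bracket 0.73 [ 0.6223 -0.1447  0.016 ]
top knob_grip 0.88 [ 0.4819 -0.2176  0.071 ]
top knob_grip 0.73 [ 0.5397 -0.171   0.071 ]
top punch_top 0.44 [ 0.6038 -0.1502  0.102 ]
top tray 0.81 [0.4705 0.1888 0.    ]
top tray 0.45 [ 0.6213 -0.1473  0.    ]
scene fixture 0.61 rect@z [ 541. -170.] [194. 256.] 83.3 cloud med [ 0.585 -0.195  0.017]
scene tray 0.63 rect@z [486. 178.] [195. 212.] 89.8 cloud med [0.475 0.196 0.006]
scene bracket 0.8 rect@z [ 544. -128.] [ 92. 167.] 82.5 cloud med [ 0.541 -0.132  0.023]
scene bracket 0.75 rect@z [ 370. -600.] [164.  88.] 24.0 cloud med [ 0.369 -0.594  0.007]
scene bracket 0.67 rect@z [ 330. -250.] [ 62. 156.] 68.0 cloud med [ 0.327 -0.245  0.007]
scene fixture 0.73 [ 0.5555 -0.1775  0.    ]
scene guide_arm 0.82 [ 0.6171 -0.161   0.054 ]
scene bracket 0.87 [ 0.3748 -0.6038  0.016 ]
scene bracket 0.62 [ 0.5557 -0.1425  0.016 ]
scene bracket 0.49 [ 0.5218 -0.0863  0.016 ]
scene knob_grip 0.79 [ 0.4843 -0.2014  0.071 ]
scene punch_top 0.64 [ 0.5963 -0.1432  0.102 ]
scene tray 0.56 [0.4895 0.1825 0.    ]
2.45
```

```bash
python3 - <<'E'
from h import *
from scipy.spatial.transform import Rotation as R
s=manip.get_state();q=s["ee_rot"];M=R.from_quat(np.r_[q[1:],q[0]]).as_matrix();print(np.round(M,3))
T=camera_model("wrist")["world_from_camera"];print("cam in tool",np.round(M.T@(T[:3,3]-s["position"]),3));print(np.round(M.T@T[:3,:3],3))
cm=camera_model("top")
for p in [(294.3,160.1),(284.3,228.0),(348.3,236.7),(357.3,167.4)]: print(np.round(ray("top",p,.016,cm),4))
E
```

```text
[[-0.948 -0.     0.317]
 [-0.317 -0.    -0.948]
 [ 0.    -1.     0.   ]]
cam in tool [-0.066 -0.127  0.001]
[[-0.    -0.965 -0.262]
 [-0.001  0.262 -0.965]
 [ 1.    -0.    -0.001]]
[ 0.6602 -0.0886  0.016 ]
[ 0.4579 -0.0653  0.016 ]
[ 0.4363 -0.2517  0.016 ]
[ 0.6417 -0.2755  0.016 ]
```

>>> jog_arm:
  targets:
    - [0.0, [0.037, 0.039, 0], 0.113]
    - [0.0, [0.037, 0.039, 0], 0.113]
    - [0.0, [0.037, 0.039, 0], 0.113]
    - [0.0, [0.037, 0.039, 0], 0.113]
    - [0.0, [0.037, 0.039, 0], 0.113]
    - [0.0, [0.037, 0.039, 0], 0.113]
    - [0.0, [0.037, 0.039, 0], 0.113]
    - [0.0, [0.037, 0.039, 0], 0.113]
    - [0.0, [0.037, 0.039, 0], 0.113]
    - [0.0, [0.035, 0.043, 0], 0.113]
  force: 120

```text
clock: 3.7
position: [0.5517, -0.1501, 0.2485]
ee_rot: [-0.471, 0.471, -0.527, 0.528]
contact_force: [0.7, 0.3, -0.5]
width: -0.0004
```

>>> jog_arm:
  targets:
    - [0.0, [0, 0, 0], 0]
    - [0.0, [0, 0, 0], 0]

```text
clock: 3.95
position: [0.5501, -0.1514, 0.2481]
ee_rot: [0.469, -0.47, 0.529, -0.528]
contact_force: [-0.5, -0.4, -0.1]
width: -0.0002
```

```bash
cat > look.py <<'E'
import sys,pickle
from h import *
tag=sys.argv[1]
cm=camera_model("wrist"); im,d=get_image("wrist")
cv2.imwrite(f"pics/{tag}.png",im[:,:,::-1]);pickle.dump((cm,im,d,),open(f"pics/{tag}.pkl","wb"))
E
python3 look.py w1; python3 - <<'E'
from h import *
print(manip.get_state())
cm=camera_model("wrist")
for t,z in [("fixture",0),("guide_arm",.054),("bracket",.016),("knob_grip",.071),("punch_top",.102)]:
    for r in spot_point(t,"wrist")[:2]: print(t,round(r["score"],2),np.round(r["position"]),np.round(ray("wrist",r["position"],z,cm),4))
E
```

```text
{'clock': 4.0, 'qpos': array([-3.91171954e-01,  2.69274429e-01,  1.51458008e+00, -7.98610898e-04,
        1.35820625e+00, -2.72159664e-01]), 'qd': array([-0.01868281, -0.00446557,  0.00370087,  0.00303209, -0.00011304,
       -0.0007354 ]), 'effort': array([ 7.55259823e-01, -4.10214007e+01, -2.46628332e+01,  5.65033453e-02,
       -1.15162556e-02,  2.02663205e-04]), 'position': array([ 0.54975502, -0.15195583,  0.24823254]), 'ee_rot': array([ 0.46910345, -0.46974465,  0.52883867, -0.5287831 ]), 'contact_force': array([ 0.29218636, -0.61974641,  0.04614097]), 'moment': array([-0.00722707, -0.01485313,  0.00850738]), 'width': -0.00026414148507846065}
fixture 0.87 [327. 179.] [ 0.5495 -0.1739  0.    ]
guide_arm 0.95 [394. 164.] [ 0.6166 -0.1546  0.054 ]
bracket 0.59 [327. 156.] [ 0.5526 -0.1448  0.016 ]
bracket 0.57 [144. 262.] [ 0.3249 -0.2445  0.016 ]
knob_grip 0.61 [272. 236.] [ 0.4911 -0.2083  0.071 ]
punch_top 0.66 [385. 173.] [ 0.6004 -0.1515  0.102 ]
```

View pics/w1.png

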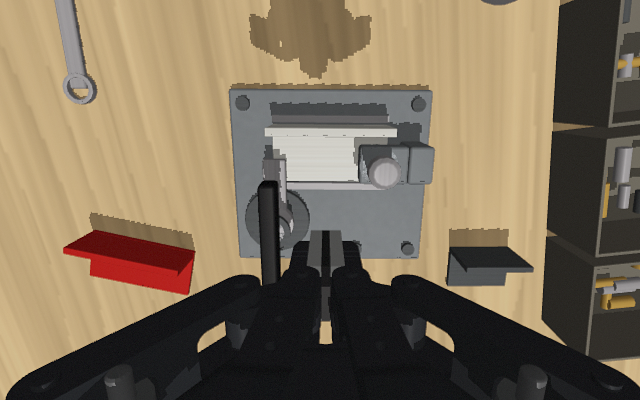

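The wrist view shows the silver bracket in the fixture at (330,160), the punch head at (384,172), the knob bar around (270,235), and plate corners at (230,90), (432,91), (239,257) and (418,258).

```bash
python3 - <<'E'
from h import *
import pickle
from scipy.spatial.transform import Rotation as R
cm,im,d=pickle.load(open("pics/w1.pkl","rb"))
c=[ray("w",p,.016,cm)[:2] for p in [(230.5,90),(432.5,91),(418.5,258.5),(239,257.5)]]
print(np.round(c,4),np.mean(c,0)); 
for a,b in [(0,1),(3,2)]: v=c[b]-c[a];print(np.linalg.norm(v),np.degrees(np.arctan2(v[1],v[0])))
for a,b in [(3,0),(2,1)]: v=c[b]-c[a];print(np.linalg.norm(v),np.degrees(np.arctan2(v[1],v[0]))-90)
C=cloud("w",d,cm);Z=C[...,2]
for nm,lo,hi,bx in [("punchhead",.095,.108,(340,140,420,200)),("flange",.06,.072,(250,115,410,145)),("knob",.08,.088,(250,170,300,300))]:
    m=np.zeros_like(Z,bool);x0,y0,x1,y1=bx;m[y0:y1,x0:x1]=1;m&=(Z>lo)&(Z<hi)&(d>0)
    P=C[m];r=cv2.minAreaRect((P[:,:2]*1000).astype(np.float32));print(nm,m.sum(),np.round(r[0],1),np.round(r[1],1),r[2],np.round(np.median(P,0),4))
m=(d>0)&(Z>.013)&(Z<.019);P=C[m];r=cv2.minAreaRect((P[:,:2]*1000).astype(np.float32));print("plate",r)
q=manip.get_state()["ee_rot"];print(np.round(R.from_quat(np.r_[q[1:],q[0]]).as_matrix(),4))
c,yaw=np.mean(c,0),np.radians(-6.6)
def F(x,y):return c+np.array([x*np.cos(yaw)-y*np.sin(yaw),x*np.sin(yaw)+y*np.cos(yaw)])
print("punch",F(.045,.025),"pivot",F(-.058,-.045),"brk",F(0,.03))
E
python3 -c "
import cv2;a=cv2.imread('pics/w1.png')[80:300,220:450];cv2.imwrite('pics/w1c.png',cv2.resize(a,None,fx=2.6,fy=2.6))"
```

```text
[[ 0.4628 -0.0656]
 [ 0.6679 -0.0908]
 [ 0.6453 -0.2773]
 [ 0.4369 -0.2515]] [ 0.55323097 -0.17127668]
0.20667961405033244 -6.99737140777786
0.20998766795259294 -7.045817994572861
0.18771009738801375 -7.933314065501847
0.18786276473283506 -6.9236199344125
punchhead 856 [ 600.6 -151.1] [27.2 27.4] 55.07554244995117 [ 0.5996 -0.1498  0.103 ]
flange 1256 [ 558.9 -115. ] [  8.2 119.6] 82.78718566894531 [ 0.5574 -0.1147  0.0686]
knob 1719 [ 490.4 -202.5] [98.8 16.3] 82.91370391845703 [ 0.4914 -0.1984  0.0855]
plate ((638.08447265625, -152.17294311523438), (346.0876770019531, 668.5643310546875), 71.72576141357422)
[[-1.196e-01  2.000e-04  9.928e-01]
 [-9.928e-01 -2.000e-04 -1.196e-01]
 [ 2.000e-04 -1.000e+00  3.000e-04]]
punch [ 0.60080618 -0.15161453] pivot [ 0.49044318 -0.2093121 ] brk [ 0.55667909 -0.14147549]
```

View pics/w1c.png

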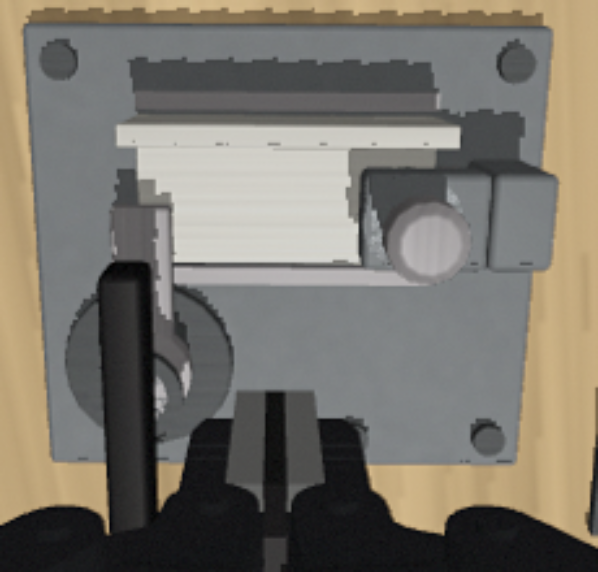

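>>> jog_arm:
  targets:
    - [0.0, [0.025, 0.0005, -0.03], 0]
    - [0.0, [0.0255, 0.0005, -0.045], 0]
    - [0.0, [0, 0, -0.043], 0]
    - [0.0, [0, 0, 0], 0]

```text
clock: 4.75
position: [0.5981, -0.1499, 0.1269]
ee_rot: [0.468, -0.471, 0.531, -0.526]
contact_force: [-1.3, -0.2, 0.1]
width: 0.0002
```

```bash
python3 look.py w2
```

```text
(no output)
```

View pics/w2.png

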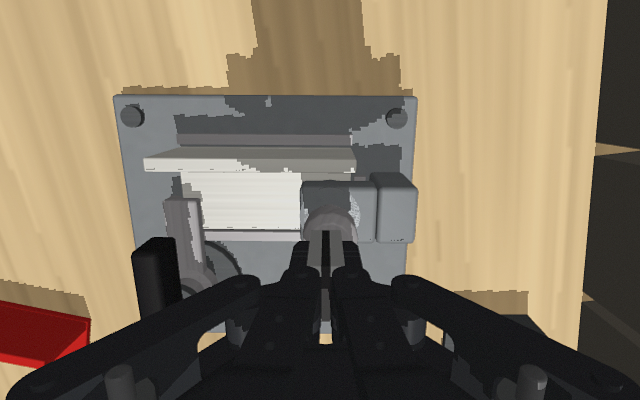

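The closed fingertips stand right above the punch head at (330,225). Pressing now.

>>> jog_arm:
  targets:
    - [0.0, [0.001, -0.001, -0.005], 0]
    - [0.0, [0, 0, -0.004], 0]
    - [0.0, [0, 0, -0.003], 0]
    - [0.0, [0, 0, -0.003], 0]

```text
clock: 5.3
position: [0.6023, -0.1515, 0.1174]
ee_rot: [-0.47, 0.469, -0.528, 0.529]
contact_force: [-3.0, 1.3, 17.2]
width: 0.0
```

>>> jog_arm:
  targets:
    - [0.0, [0, 0, -0.003], 0]
    - [0.0, [0, 0, -0.003], 0]
    - [0.0, [0, 0, -0.003], 0]

```text
clock: 5.68
position: [0.6022, -0.1515, 0.1088]
ee_rot: [-0.47, 0.469, -0.528, 0.529]
contact_force: [-1.1, -0.6, 3.7]
width: -0.0001
```

>>> jog_arm:
  targets:
    - [0.0, [0, 0, -0.003], 0]
    - [0.0, [0, 0, -0.002], 0]
    - [0.0, [0, 0, 0], 0]

```text
clock: 6.05
position: [0.6024, -0.1516, 0.1049]
ee_rot: [-0.47, 0.469, -0.528, 0.53]
contact_force: [-4.9, 1.4, 18.9]
width: 0.0003
```

>>> jog_arm:
  targets:
    - [0.0, [0, 0, 0.04], 0]
    - [0.05, [-0.03, -0.015, 0.01], 0]
    - [0.05, [-0.042, -0.021, 0], 0]
    - [0.05, [-0.04, -0.021, -0.01], 0]
    - [0.05, [0, 0, 0], 0]
    - [0.05, [0, 0, 0], 0]

```text
clock: 6.8
position: [0.4907, -0.2085, 0.1414]
ee_rot: [-0.47, 0.469, -0.528, 0.529]
contact_force: [0.5, -0.3, 0.2]
width: 0.0504
```

```bash
python3 look.py w3; python3 - <<'E'
from h import *
import pickle
cm,im,d=pickle.load(open("pics/w3.pkl","rb"))
C=cloud("w",d,cm);Z=C[...,2]
m=(d>0)&(Z>.078)&(Z<.0885);m[:,:150]=0
n,l,st,ce=cv2.connectedComponentsWithStats(m.astype(np.uint8))
for i in range(1,n):
    if st[i,4]>200:
        P=C[l==i];print(st[i],np.round(cv2.minAreaRect((P[:,:2]*1000).astype(np.float32))[0:2],1),cv2.minAreaRect((P[:,:2]*1000).astype(np.float32))[2],np.median(P[:,2]))
E
```

```text
[ 487   64   60   55 1107] [[ 599.5 -151.1]
 [  27.3   27.4]] 12.527839660644531 0.08637011944006606
[ 308  119   30  181 4915] [[ 489.6 -207.8]
 [ 109.9   16. ]] 82.90406799316406 0.08548367016439073
```

View pics/w3.png

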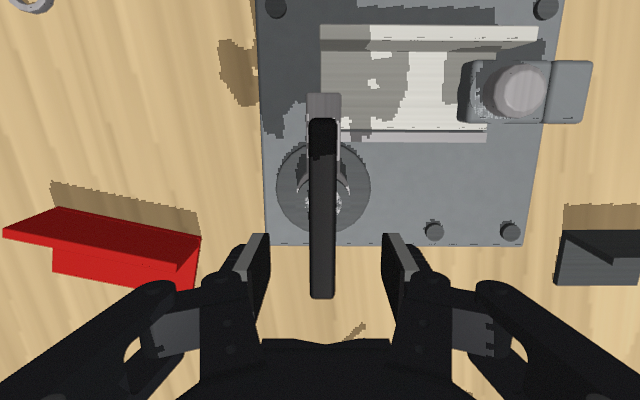

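Punch head now reads 86–87 mm high (down), and the knob bar at (320,210) is centred between the open fingers. Descending and gripping.

>>> jog_arm:
  targets:
    - [0.05, [-0.001, 0.0005, -0.035], 0]
    - [0.05, [0, 0, -0.03], 0]
    - [0.05, [0, 0, -0.009], 0]
    - [0.05, [0, 0, 0], 0]
    - [0.0, [0, 0, 0], 0]
    - [0.0, [0, 0, 0], 0]
    - [0.0, [0, 0, 0], 0]
    - [0.0, [0, 0, 0], 0]
  force: 120

```text
clock: 7.85
position: [0.4889, -0.2081, 0.0692]
ee_rot: [-0.47, 0.47, -0.528, 0.529]
contact_force: [-2.5, 1.2, 7.1]
width: 0.0172
```

>>> jog_arm:
  targets:
    - [0.0, [0, 0, 0], 0.1]
    - [0.0, [0, 0, 0], 0.1]
    - [0.0, [0, 0, 0], 0.1]
    - [0.0, [0, 0, 0], 0.1]
    - [0.0, [0, 0, 0], 0.1]
    - [0.0, [0, 0, 0], 0.1]

```text
clock: 8.6
position: [0.4895, -0.208, 0.0692]
ee_rot: [0.606, -0.605, 0.365, -0.366]
contact_force: [-1.0, 1.4, 5.8]
width: 0.0172
```

```bash
python3 look.py w4;python3 - <<'E'
from h import *
s=manip.get_state();print(s["qpos"],s["moment"],s["contact_force"],s["ee_rot"])
E
```

```text
[-5.32970386e-01  3.75459525e-01  1.85548681e+00  6.36358202e-04
  9.08163263e-01 -1.02087994e+00] [0.2265422  0.27611921 0.10828112] [-1.3085377   1.52278609  6.03586907] [ 0.60607951 -0.60570956  0.36366584 -0.36541855]
```

View pics/w4.png

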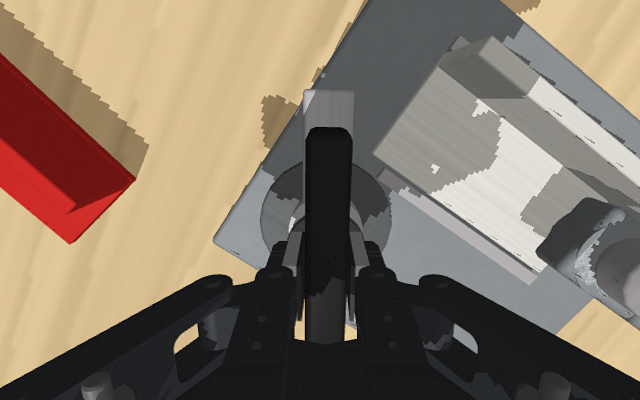

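The knob is loose and has turned with the gripper by about 0.6 rad (bar at (330,200), aligned with the fingers). Continuing to the stop.

>>> jog_arm:
  targets:
    - [0.0, [0, 0, 0], 0.15]
    - [0.0, [0, 0, 0], 0.15]
    - [0.0, [0, 0, 0], 0.15]
    - [0.0, [0, 0, 0], 0.15]
    - [0.0, [0, 0, 0], 0.15]
    - [0.0, [0, 0, 0], 0.15]
    - [0.0, [0, 0, 0], 0.15]
    - [0.0, [0, 0, 0], 0.15]
    - [0.0, [0, 0, 0], 0.15]
    - [0.0, [0, 0, 0], 0.15]

```text
clock: 9.9
position: [0.49, -0.2067, 0.0692]
ee_rot: [0.692, -0.692, -0.147, 0.144]
contact_force: [0.4, 5.8, 6.7]
width: 0.017
```

>>> jog_arm:
  targets:
    - [0.0, [0, 0, 0], 0.06]
    - [0.0, [0, 0, 0], 0.02]
    - [0.0, [0, 0, 0], 0]

```text
clock: 10.28
position: [0.49, -0.2066, 0.0692]
ee_rot: [0.686, -0.686, -0.173, 0.17]
contact_force: [0.8, 5.9, 6.7]
width: 0.0173
```

```bash
python3 look.py w5;python3 - <<'E'
from h import *
s=manip.get_state();print(s["qpos"],s["moment"],s["contact_force"],s["qpos"][0]-s["qpos"][5])
E
```

```text
[-0.53198007  0.37542608  1.85558134  0.00390342  0.90876749 -2.59514202] [ 0.94480117 -0.18429906  0.03940264] [0.24507013 4.57692039 6.05423099] 2.063161941830042
```

View pics/w5.png

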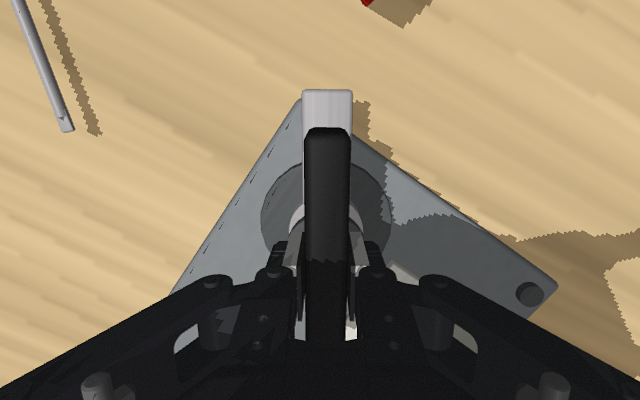

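Knob turned about 2.18 rad; the toe points away from the bracket (327,110). Releasing and moving to the flange.

>>> jog_arm:
  targets:
    - [0.045, [0, 0, 0], 0]
    - [0.045, [0, 0, 0], 0]
    - [0.045, [0, 0, 0], 0]
    - [0.045, [0, 0, 0.03], 0]
    - [0.045, [0, 0, 0.04], -0.1]
    - [0.045, [0.018, 0.03, 0.01], -0.13]
    - [0.045, [0.018, 0.03, 0], -0.13]
    - [0.045, [0.018, 0.033, 0], -0.13]
    - [0.045, [0.0005, 0, 0], -0.126]
    - [0.045, [0, 0, 0], 0]

```text
clock: 11.58
position: [0.5435, -0.1146, 0.1472]
ee_rot: [-0.706, 0.706, -0.043, 0.043]
contact_force: [-0.5, -0.2, 0.4]
width: 0.0451
```

```bash
python3 look.py w6;python3 - <<'E'
from h import *
import pickle
s=manip.get_state();print(s["position"],np.degrees(s["qpos"][0]-s["qpos"][5]),s["width"])
cm,im,d=pickle.load(open("pics/w6.pkl","rb"))
C=cloud("w",d,cm);Z=C[...,2]
m=(d>0)&(Z>.06)&(Z<.074)&(C[...,0]>.4)
n,l,st,ce=cv2.connectedComponentsWithStats(m.astype(np.uint8))
for i in range(1,n):
    if st[i,4]>150:
        P=C[l==i];print(st[i],np.round(cv2.minAreaRect((P[:,:2]*1000).astype(np.float32))[0:2],1),cv2.minAreaRect((P[:,:2]*1000).astype(np.float32))[2],np.median(P[:,2]))
E
```

```text
[ 0.54334023 -0.11492265  0.14727755] 82.97677088374306 0.04518743000911658
[ 106   54  126  153 1538] [[ 484.1 -196.9]
 [ 108.8   11.2]] 27.3300724029541 0.06797539631572438
[ 324  135   13  174 2035] [[ 559.2 -114.4]
 [   7.5  120. ]] 82.9505615234375 0.06862905404674821
[ 262  261   50   81 1859] [[ 614.1 -152.6]
 [  36.1   64.5]] 82.53431701660156 0.06541388909868318
```

View pics/w6.png

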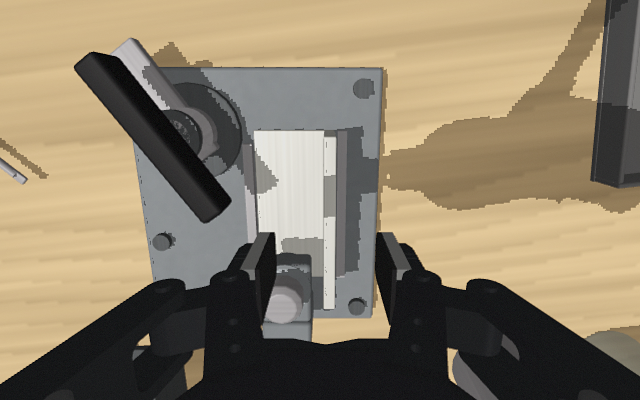

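The view shows the flange at (329,220) between the open fingers, and the knob swung back at (150,135). Descending to grasp.

>>> jog_arm:
  targets:
    - [0.045, [0.0005, 0.0022, -0.03], 0]
    - [0.045, [0, 0, -0.04], 0]
    - [0.045, [0, 0, -0.022], 0]
    - [0.045, [0, 0, -0.005], 0]
    - [0.045, [0, 0, 0], 0]
    - [0.0, [0, 0, 0], 0]
    - [0.0, [0, 0, 0], 0]
    - [0.0, [0, 0, 0], 0]
    - [0.0, [0, 0, 0], 0]
  force: 60

```text
clock: 12.75
position: [0.5446, -0.1128, 0.0514]
ee_rot: [-0.706, 0.706, -0.043, 0.045]
contact_force: [-0.7, 0.8, 5.5]
width: 0.007
```

```bash
python3 look.py w7
```

```text
(no output)
```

View pics/w7.png

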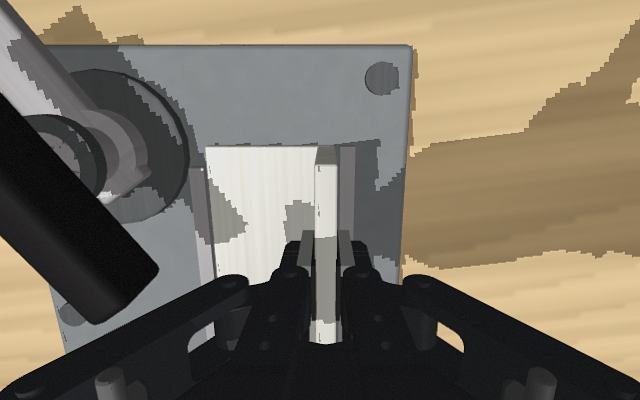

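>>> jog_arm:
  targets:
    - [0.0, [-0.005, 0.0006, 0], 0]
    - [0.0, [-0.0099, 0.0012, 0], 0]
    - [0.0, [-0.0099, 0.0012, 0], 0]
    - [0.0, [-0.0099, 0.0012, 0], 0]
    - [0.0, [-0.0099, 0.0012, 0], 0]
    - [0.0, [-0.0099, 0.0012, 0], 0]
    - [0.0, [-0.0099, 0.0012, 0], 0]
    - [0.0, [-0.0099, 0.0012, 0], 0]
    - [0.0, [0, 0, 0], 0]

```text
clock: 13.92
position: [0.4699, -0.1041, 0.0514]
ee_rot: [-0.705, 0.706, -0.043, 0.045]
contact_force: [0.4, -1.0, 8.9]
width: 0.0069
```

```bash
python3 look.py w8; python3 - <<'E'
from h import *
im,d=get_image("scene");cv2.imwrite("pics/s8.png",cv2.resize(im[130:300,200:500,::-1],None,fx=2.6,fy=2.6))
E
```

```text
(no output)
```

View pics/w8.png

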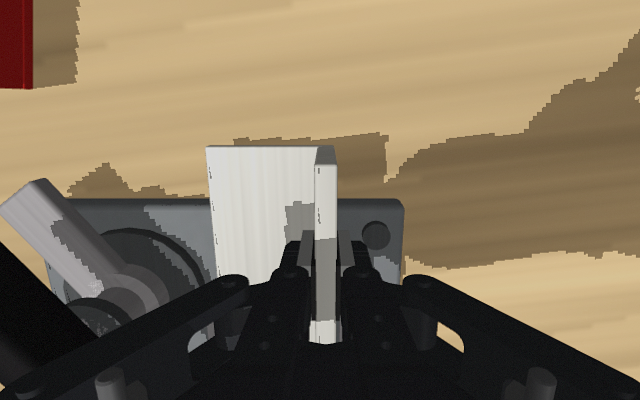

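View pics/s8.png

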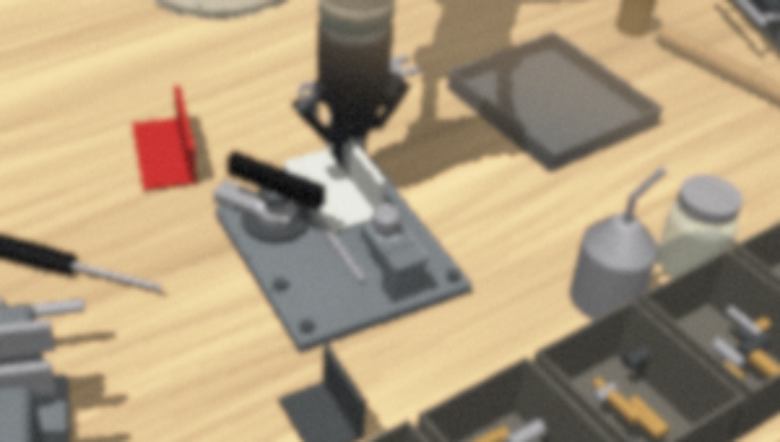

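The bracket is drawn out about 75 mm with the grip holding, and its +x end is clear of the guide arm. Lifting and carrying it to the tray.

>>> jog_arm:
  targets:
    - [0.0, [0, 0, 0.01], 0]
    - [0.0, [0, 0.004, 0.02], 0]
    - [0.0, [0, 0.016, 0.03], 0]
    - [0.0, [-0.001, 0.04, 0.01], 0]
    - [0.0, [-0.002, 0.05, 0], 0]
    - [0.0, [-0.002, 0.05, 0], 0]
    - [0.0, [-0.002, 0.05, 0], 0]
    - [0.0, [-0.002, 0.05, 0], 0]
    - [0.0, [0, 0.04, 0], 0]
    - [0.0, [0, 0.0195, 0], 0]

```text
clock: 15.28
position: [0.4586, 0.2171, 0.1195]
ee_rot: [-0.705, 0.706, -0.044, 0.042]
contact_force: [0.5, 0.4, -3.0]
width: 0.0069
```

>>> jog_arm:
  targets:
    - [0.0, [0, 0, 0], 0]
    - [0.0, [0, 0, 0], 0]

```text
clock: 15.52
position: [0.4599, 0.2146, 0.1199]
ee_rot: [-0.705, 0.706, -0.045, 0.044]
contact_force: [0.0, -0.8, -3.0]
width: 0.0071
```

```bash
python3 look.py w9; python3 - <<'E'
from h import *
im,d=get_image("scene");cv2.imwrite("pics/s9.png",cv2.resize(im[80:280,280:520,::-1],None,fx=2.6,fy=2.6))
import pickle
cm,im,d=pickle.load(open("pics/w9.pkl","rb"));C=cloud("w",d,cm)
for p in [(230,230),(230,200),(327,200),(327,250),(250,160)]: print(p,np.round(C[p[1],p[0]],4))
print(manip.get_state()["position"])
E
```

```text
(230, 230) [0.4501 0.1678 0.0923]
(230, 200) [0.4352 0.1706 0.0915]
(327, 200) [0.4274 0.2186 0.1375]
(327, 250) [0.4456 0.2164 0.1378]
(250, 160) [0.4171 0.1837 0.0916]
[0.46030307 0.21454004 0.12014407]
```

View pics/w9.png

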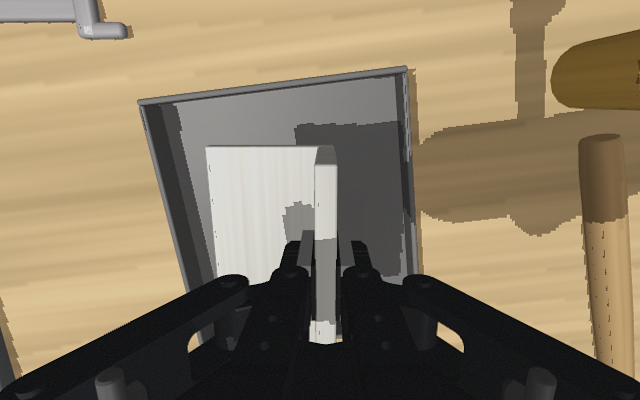

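View pics/s9.png

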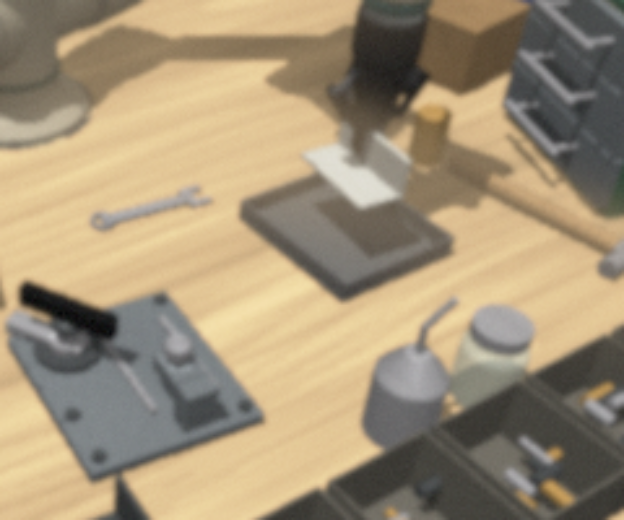

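The bracket is level over the tray (wrist (270,220)); its origin works out within a few mm of the tray's centre. Lowering.

>>> jog_arm:
  targets:
    - [0.0, [0, 0, -0.03], 0]
    - [0.0, [0, 0, -0.03], 0]
    - [0.0, [0, 0, -0.014], 0]
    - [0.0, [0, 0, -0.002], 0]
    - [0.0, [0, 0, 0], 0]

```text
clock: 16.25
position: [0.4614, 0.2158, 0.045]
ee_rot: [0.706, -0.706, 0.044, -0.045]
contact_force: [-0.5, -0.2, -2.9]
width: 0.007
```

>>> jog_arm:
  targets:
    - [0.0, [0, 0, -0.001], 0]
    - [0.0, [0, 0, -0.001], 0]
    - [0.0, [0, 0, -0.001], 0]
    - [0.0, [0, 0, 0], 0]

```text
clock: 16.75
position: [0.4605, 0.2159, 0.0413]
ee_rot: [0.706, -0.706, 0.044, -0.044]
contact_force: [-0.2, -0.0, -3.7]
width: 0.0071
```

>>> jog_arm:
  targets:
    - [0.0, [0, 0, -0.001], 0]
    - [0.0, [0, 0, -0.0005], 0]
    - [0.0, [0, 0, 0], 0]

```text
clock: 17.12
position: [0.4606, 0.2159, 0.0398]
ee_rot: [0.706, -0.706, 0.044, -0.044]
contact_force: [0.8, 0.1, -3.1]
width: 0.007
```

>>> jog_arm:
  targets:
    - [0.0, [0, 0, -0.0007], 0]
    - [0.0, [0, 0, -0.0007], 0]
    - [0.0, [0, 0, 0], 0]

```text
clock: 17.5
position: [0.4606, 0.2159, 0.0395]
ee_rot: [0.706, -0.706, 0.044, -0.044]
contact_force: [-3.2, -1.0, 7.3]
width: 0.0067
```

The force changed from −3 N to +7 N, so the foot is on the tray floor. Releasing.

>>> jog_arm:
  targets:
    - [0.015, [0, 0, 0], 0]
    - [0.03, [0, 0, 0], 0]
    - [0.03, [0, 0, 0], 0]
    - [0.03, [0, 0, 0], 0]
    - [0.03, [0, 0, 0.02], 0]
    - [0.03, [0, 0, 0.05], 0]
    - [0.03, [0, 0, 0.05], 0]
    - [0.03, [-0.03, 0, 0.05], 0]
    - [0.03, [-0.03, -0.02, 0.02], 0]
    - [0.03, [0, 0, 0], 0]

```text
clock: 18.75
position: [0.3995, 0.1954, 0.2302]
ee_rot: [0.706, -0.705, 0.043, -0.045]
contact_force: [-0.1, 0.7, -1.1]
width: 0.0297
```

```bash
python3 look.py w10; python3 - <<'E'
from h import *
im,d=get_image("scene");cv2.imwrite("pics/s10.png",cv2.resize(im[80:280,280:520,::-1],None,fx=2.6,fy=2.6))
cm=camera_model("scene");C=cloud("scene",d,cm)
for r in silhouettes("bracket","scene")[:4]:
    P=C[r["mask"]];Z=P[:,2];print(r["score"],np.round(r["position"]),np.round(np.median(P,0),4),np.round(np.percentile(Z,[2,98]),3))
import pickle
cm,im,d=pickle.load(open("pics/w10.pkl","rb"));C=cloud("w",d,cm);Z=C[...,2]
m=(d>0)&(Z>.05)&(Z<.062);P=C[m];print("flange",m.sum(),cv2.minAreaRect((P[:,:2]*1000).astype(np.float32)),np.median(P[:,2]))
m=(d>0)&(Z>.0075)&(Z<.017)&(C[...,0]>.4)&(C[...,0]<.54)&(C[...,1]>.14)&(C[...,1]<.25);P=C[m];A=np.c_[P[:,:2],np.ones(len(P))];print("foot",m.sum(),np.median(P,0),np.linalg.lstsq(A,P[:,2],rcond=None)[0])
for r in spot_point("tray","wrist")[:1]: print("tray",ray("w",r["position"],0,cm))
for r in spot_point("bracket","wrist")[:1]: print("br",ray("w",r["position"],.005,cm))
E
```

```text
0.96 [145. 241.] [ 0.3678 -0.5955  0.007 ] [0.    0.052]
0.56 [414. 168.] [0.4812 0.2059 0.0121] [0.006 0.055]
flange 2145 ((482.4227294921875, 170.40554809570312), (663.3195190429688, 227.4952392578125), 87.5442123413086) 0.05658447206470574
foot 4892 [0.46672097 0.18436922 0.01166072] [-2.14252036e-05  2.30288730e-04  1.16278528e-02]
br [0.47525127 0.18455385 0.005     ]
```

View pics/w10.png

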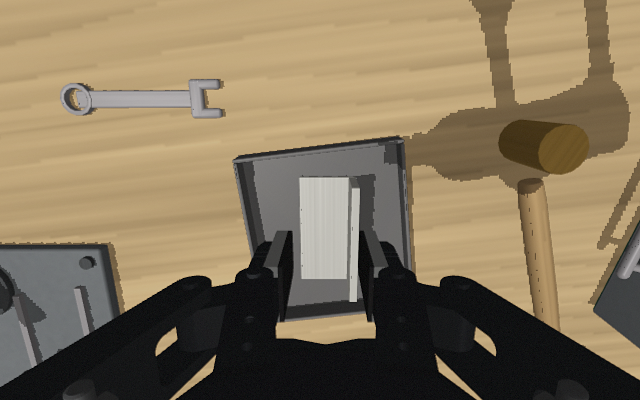

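View pics/s10.png

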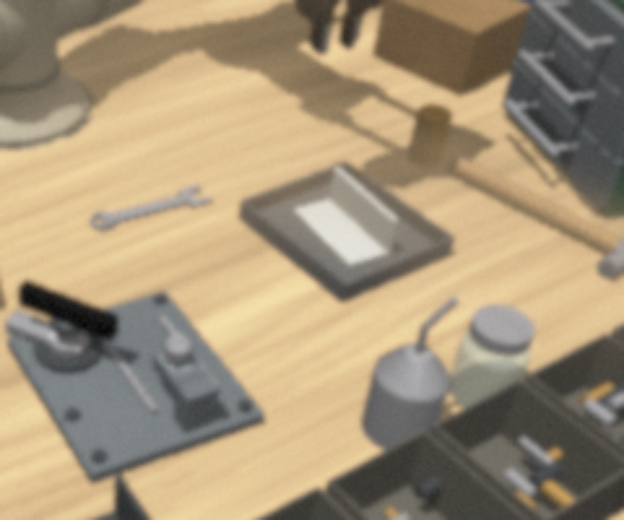

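The bracket sits in the tray (wrist (330,230)) flat and upright. Its foot slope is about 0, and its foot top is about 11 mm up, so it is on the floor. The can, jar, punch and knob look right. Handing in.

```bash
python3 -c "
from rig import *
print(manip.get_state()['qd']);print(sign_off())"
```

```text
[ 0.00138578  0.00402269 -0.00171874 -0.00028139  0.00150019 -0.00193229]
the job is handed in; nothing more can be done
None
```

I did the job in the order asked and handed it in at about 19 s of the 67 s allowed. The hand-in gives no verdict, so the results below are my own checks.

- **Punch:** I pressed it down with closed fingertips until it snapped. The force peaked near 17 N, dropped to 4 N, then rose again at full travel. Afterwards the head read 86–87 mm high, against 102 mm when up.
- **Clamp:** I gripped the knob at 120 N and turned it anticlockwise by about 2.18 rad. The turning moment at the end was small, so I could not confirm it is hard against its stop. It should still be well past the 1.95 and 1.9 rad limits, and later pictures show the knob and toe still swung back.
- **Bracket:** I drew it out 75 mm along the fixture's −x, then lifted it and lowered it until the foot touched the tray floor at about 7 N. I released it there.
- **Last look:** The foot is level, with its top about 11–12 mm high, so its underside is about 5 mm up on the tray floor. The origin is about 5 mm from the tray's centre. The oil can and jar are standing and the arm is clear.

One check failed: the final flange-rectangle fit from the wrist depth picked up other objects, so I ignored it. The last network call for the tray also found nothing, so I used the earlier tray position.

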